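# Put the lid on the ultrasonic cleaner

## Task

The blue lid of the ultrasonic cleaner stands on edge in the white drip rack: lift it out, lean it on the wooden sloping stand with its handle outward and let go of it there. Then take it by its black handle and set it gently on the cleaner, lowering it until it is on the rim before you let go, so that it sits fully down all round, level and square with the tank. Leave the bowl, the cast and the bottle where they are.

Things in the scene. Friction and masses are not known exactly. Their poses are not given: they have to be found in the camera images.
- lid: Loose lid. Origin: centre of its seating plane (underside of the blue plate). Blue plate 194 (x) x 150 (y) mm, z 0 to 6; grey plug below, 172 x 128, z -10 to 0; black bar handle 90 (x) x 16 (y) on two end feet, z 22 to 44. z points out on the handle side. Starts on a long edge in the rack, y up, z along the rack's -y. Fits the tank either way round.
- lid_handle (a point): On the lid: the point in the handle bar to grip, 34 mm above the seating plane, centre of the bar (turns with the lid).
- rack: Fixed white drip rack, foot 200 (x) x 100 (y) x 8 mm, origin under its centre, z up. A 20 mm slot along x holds the lid's lower edge between walls whose tops are 38 mm (-y, handle side) and 53 mm (+y side) above the bench; the lid's upper edge is 158 mm above the bench.
- stand: Fixed wooden stand, foot 170 (x) x 130 (y) mm, origin on the bench, z up. Board 150 mm wide slopes at 40 degrees, low at -y, with a ledge across its low end. The lid leans with its plate's long edge on the ledge and plug on the board, handle up and to -y. The board ends 20 mm up-slope of the lid's centre, so the lid's upper 55 mm are free behind.
- stand_rest (a point): On the stand, 85 mm above the bench: where the lid's origin is when it lies fully on the stand. The lid's x then lies along the stand's x, its y up the slope, its z 40 degrees from vertical towards the stand's -y.
- cleaner: Fixed white ultrasonic cleaner, 204 (x) x 160 (y) x 115 mm high, origin under its centre on the bench, z up; an open steel tank with an opening 180 (x) x 136 (y) mm in its top, walls 12 mm thick. Control panel on its +x end.
- cleaner_rim (a point): Centre of the cleaner's opening at rim height (115 mm). The seated lid's origin is here, its x along the cleaner's x (either way), 4 mm play all round.
- bowl: Bystander: green mixing bowl, 110 mm across, 60 mm high, origin under its centre.
- cast: Bystander: plaster cast with pink gum and white teeth, 60 x 70 x 42 mm, origin under its centre.
- bottle: Bystander: white bottle with red cap, 56 mm across, 130 mm high, origin under its centre.
Not all that is in view belongs to the job. Of the things that look like the stand, the smaller one is meant. There is more than one size of the lid; the job needs the larger.

How it is judged:
On the way, in this order (a step that is already met when the one before it is completed fails the run):
1. the lid lies on the sloping stand, handle outward, let go (its origin within 35 mm of stand_rest, leaning 30 to 52 degrees, its length within 0.2 rad of the stand's x) (distance between lid and stand_rest below 0.035 m and angle between lid's own z axis and vertical between 0.52 and 0.91 rad and angle between the x axis of lid and the x axis of stand, either way round below 0.2 rad and contact force between the fingers and lid below 0.1 N and linear speed of lid below 0.03 m/s), for 0.2 s.
2. the lid, held by its handle (TCP within 60 mm of lid_handle), has been lowered to within 10 mm of its seat on the tank, near level (z of lid in the frame of cleaner_rim below 0.01 m and horizontal distance between lid and cleaner_rim below 0.012 m and angle between lid's own z axis and vertical below 0.15 rad and contact force between the fingers and lid above 0.5 N and distance between the grasp point and lid_handle below 0.06 m), for 0.05 s.
At the end, for the whole second after the job is handed in: The lid rests seated on the cleaner's rim: its seating plane within 3 mm of rim height, within 9 mm of the centre of the opening, level within 0.03 rad, square within 0.09 rad (either way round), at rest (z of lid in the frame of cleaner_rim between -0.003 and 0.003 m and horizontal distance between lid and cleaner_rim below 0.009 m and angle between lid's own z axis and vertical below 0.03 rad and angle between the x axis of lid and the x axis of cleaner, either way round below 0.09 rad and linear speed of lid below 0.01 m/s and angular speed of lid below 0.05 rad/s); the robot touches nothing.
It fails at once if the lid is slammed or pressed onto the cleaner with more than 50 N (contact force between lid and cleaner above 50 N).
It fails at once if the bowl is moved by more than 30 mm or tipped (distance of bowl from where it was at the start of the episode above 0.03 m or angle between bowl's own z axis and vertical above 0.35 rad).
It fails at once if the cast is moved by more than 30 mm or tipped (distance of cast from where it was at the start of the episode above 0.03 m or angle between cast's own z axis and vertical above 0.35 rad).
It fails at once if the bottle is moved by more than 30 mm or tipped (distance of bottle from where it was at the start of the episode above 0.03 m or angle between bottle's own z axis and vertical above 0.35 rad).
It also fails if it takes over 58 s, if anything falls off the work surface, if the arm or the gripper's body presses on something with over 40 N, if the wrist force passes 120 N, or if a joint passes its speed limit or range.

## Robot

A 6-joint arm with a two-finger parallel gripper is mounted at the origin on the work surface. World frame = base frame: x ahead of the robot, y to its left, z up, the work surface at z = 0. Lengths are in m, angles in rad, forces in N, time in s.
With the tool pointing down it reaches from about 0.25 to 0.8 m from the base axis. Payload 3.9 kg.
Tool frame: the origin (TCP) lies between the finger pads, 19 mm behind the fingertips; this is the grasp point; z points along the fingers, y is the line along which they close (so a half turn about z gives the same grasp; the last joint's range is limited). The gripper opens to 85 mm and grips with 20 to 120 N. Pads are 22 mm wide; open, the fingers measure 114 mm over their backs; the gripper's body (76 mm by 85 mm) begins 54 mm behind the grasp point. The pads swing forward as they close: fully open they stand 13 mm farther back than shut.
Start: joints at [-1.194, 0.26, -0.138, 1.173, 0, 1.571], TCP at [0.193, -0.488, 0.25] pointing down, gripper open.
Joint ranges: [-2.78, 2.78], [-0.83, 1.72], [-1.28, 1.37], [-1.9, 2.12], [-1.57, 1.48], [-3.14, 3.14]. Speed limits (rad/s): [2.57, 2.57, 3.14, 3.14, 3.14, 3.14].

## Interface

Orientations are given as a 3x3 rotation matrix whose columns are the frame's x, y, z axes.
In Python, from bench import r, eyes, workorder gives the robot as it stands. The module is installed in compiled form; this text tells all that it offers.
- The arm moves only by the tool arm_command, never from a script. Its argument "moves" is a list of rows, each an object of numbers: "tx", "ty", "tz": the shift along the tool's x, y, z in m; "rx", "ry", "rz": the turn, a rotation vector about the tool's x, y, z in degrees. In form: [{"tx": .., "ty": .., "tz": .., "rx": .., "ry": .., "rz": ..}, ...]. A call has 1 to 8 rows; each row is the pose to reach, as a shift and turn from the pose commanded when the call began, along the tool's axes at that moment; what a row does not reach only later rows make up. A row lasts 1/10 s, in which the tool goes at most 50 mm and 8.59 degrees, less where a joint would pass 70% of its speed; a pose out of reach is approached as far as the arm can. A call with a gripper value outside its range is refused whole. "claw" is the finger opening in m, from 0 to 0.0854, set as the call begins (left out, the last holds). The fingers move at their own pace and stop on an object; the grip force is fixed at half the most. Time passes only in rows, so rows that repeat a pose let the fingers close. It gives the time, the measured TCP pose, the force, the opening and the grip force at its end, in the units of the state.
- r.sense(): the state, without advancing time (a new reading comes with each control period).
- eyes.get_image(name): name is "side" or "top" or "wrist"; returns the picture (480x640x3 uint8, red, green, blue); there is no depth.
- eyes.calibration(name): a dict with "K" (3x3 intrinsics, pixels), "world_to_cam" (4x4, takes a point from world to camera coordinates). Camera axes: x right, y down, z forward; pixel columns grow to the right and rows downward; lengths in m; the calibration is good to about 2 mm. The wrist camera is an equidistant fisheye: a pixel r from the principal point sees the ray r / f radians off the axis. A picture is of the moment at which its call begins: read the wrist's pose just before it. calibration takes no time and is no camera call; for the wrist camera it gives the pose at the moment of the call.
- workorder.finish_job(): hands the job in; it is judged then, once.
The state is a dict: "t": time; "q": joint angles; "joint_velocities": joint speeds; "joint_efforts": joint torques, N m; "tool_pos": TCP position; "eef_rot": TCP orientation; "wrist_force": force on the tool from outside, world axes, zero at the start; "wrist_torque": the same for the moment, N m; "opening": opening from 0.0 (shut) to 1.0 (fully open); "grip_force": force on a finger pad.
Only numpy, scipy, OpenCV 4.12 (cv2) and the standard library are available. Lean on these libraries where they do the work, as an engineer would, in place of code of your own. Each camera call takes 0.05 s, during which the arm holds its last target. There are 200 camera calls.

## Working session

There is one attempt and no reset: what is moved stays moved. The work goes in short steps, Python scripts to look and compute and a tool call to move; the robot and the scene stay as the last step left them, time stands still between calls to the robot, and variables do not carry over. Pictures are saved under pics/ and viewed, at most 10 in all, crops included, and the job is handed in when it is done.

Besides the shell and the picture viewer there is one more tool, called after ">>>" by a JSON object that holds its "op" and its "data". arm_command: Moves the arm, as the interface text tells. Its arguments: {"type":"object","properties":{"moves":{"type":"array","items":{"type":"object","properties":{"tx":{"type":"number"},"ty":{"type":"number"},"tz":{"type":"number"},"rx":{"type":"number"},"ry":{"type":"number"},"rz":{"type":"number"}}}},"claw":{"type":"number"}},"required":["moves"]}

```bash
mkdir -p pics; python3 - <<'E'
from bench import r, eyes
import cv2
s=r.sense();print(s['t'],s['tool_pos'],s['eef_rot'])
for n in('top','side'):
    cv2.imwrite(f'pics/{n}0.png',eyes.get_image(n)[:,:,::-1]);c=eyes.calibration(n);print(n,c)
E
```

```text
0.0 [ 0.19294623 -0.48757362  0.24916659] [[ 9.29828156e-01  3.67993299e-01 -7.29597105e-04]
 [ 3.67994022e-01 -9.29826388e-01  1.81294722e-03]
 [-1.12462118e-05 -1.95421675e-03 -9.99998090e-01]]
top {'K': array([[559.43351649,   0.        , 323.78778192],
       [  0.        , 559.43351649, 238.44911373],
       [  0.        ,   0.        ,   1.        ]]), 'world_to_cam': array([[ 0.01718544, -0.99985102, -0.00161293, -0.02371149],
       [-0.98968936, -0.01678132, -0.14224399,  0.49423328],
       [ 0.14219573,  0.00404082, -0.98983031,  1.45173497],
       [ 0.        ,  0.        ,  0.        ,  1.        ]])}
side {'K': array([[583.3815484 ,   0.        , 311.7382148 ],
       [  0.        , 583.3815484 , 242.97866814],
       [  0.        ,   0.        ,   1.        ]]), 'world_to_cam': array([[ 0.99955802, -0.0296431 , -0.00224865, -0.4815664 ],
       [-0.02277002, -0.71477642, -0.69898226,  0.05567529],
       [ 0.01911271,  0.69872452, -0.71513547,  1.46865794],
       [ 0.        ,  0.        ,  0.        ,  1.        ]])}
```

View pics/top0.png

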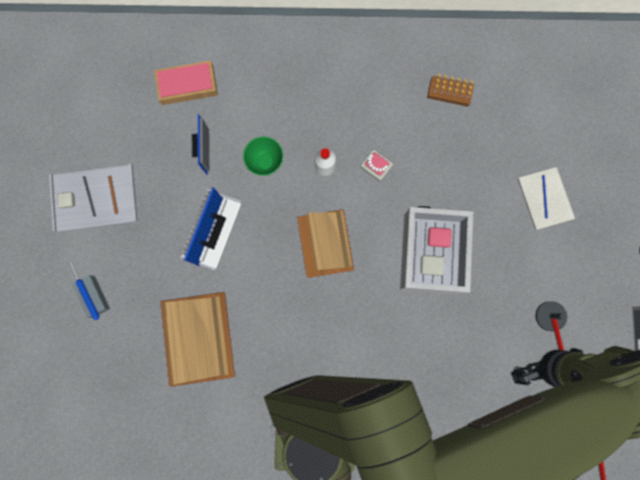

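View pics/side0.png

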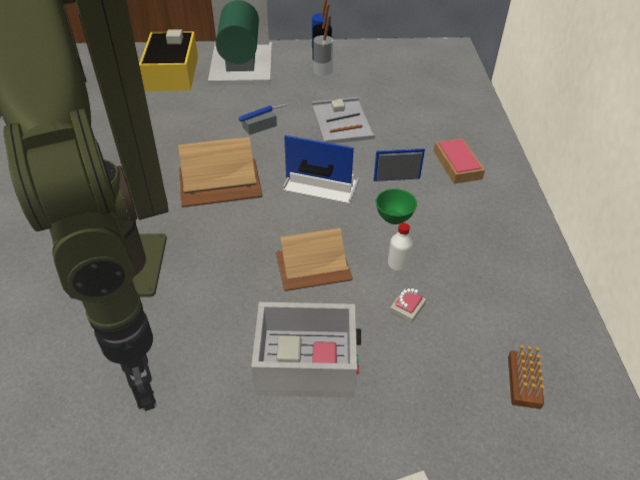

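The top view shows the large blue lid in the rack at about (210,230), handle towards the lower right. The small stand is at (326,243), the cleaner at (438,250), and the bowl, bottle and cast lie above at (263,155), (325,162) and (377,165). The side view shows the lid's upper edge running from about (286,138) to (353,155), the stand at (313,258) and the cleaner at (305,348).

```bash
cat > h.py <<'E'
import numpy as np, cv2
from bench import r, eyes
def ray(n,uv,c=None):
    c=c or eyes.calibration(n);T=c['world_to_cam'];R=T[:3,:3]
    d=R.T@np.linalg.solve(c['K'],[uv[0],uv[1],1.]);return -R.T@T[:3,3],d/np.linalg.norm(d)
def onz(n,uv,z):
    o,d=ray(n,uv);return o+d*(z-o[2])/d[2]
def tri(a,b):
    (o1,d1),(o2,d2)=ray('top',a),ray('side',b)
    s=np.linalg.lstsq(np.c_[d1,-d2],o2-o1,rcond=None)[0]
    p,q=o1+d1*s[0],o2+d2*s[1];return (p+q)/2,np.linalg.norm(p-q)
def proj(n,p):
    c=eyes.calibration(n);T=c['world_to_cam'];v=c['K']@(T[:3,:3]@p+T[:3,3]);return v[:2]/v[2]
E
python3 - <<'E'
from h import *
def blob(n,lo,hi,x0,y0,x1,y1):
    im=cv2.imread(f'pics/{n}0.png');h=cv2.cvtColor(im,cv2.COLOR_BGR2HSV)
    m=cv2.inRange(h,lo,hi);k=np.zeros_like(m);k[y0:y1,x0:x1]=m[y0:y1,x0:x1]
    cs=cv2.findContours(k,cv2.RETR_EXTERNAL,cv2.CHAIN_APPROX_NONE)[0];c=max(cs,key=cv2.contourArea)
    hull=cv2.convexHull(c);eps=2.
    p=cv2.approxPolyDP(hull,eps,True)[:,0]
    print(n,cv2.contourArea(c),p.tolist(),cv2.boxPoints(cv2.minAreaRect(c)).round(1).tolist());return p
blue=((105,120,40),(130,255,255));wood=((5,60,40),(22,255,255))
blob('top',*blue,175,175,250,280);blob('side',*blue,275,125,365,200)
blob('top',*wood,285,195,365,290);blob('side',*wood,265,220,365,295)
blob('top',(0,0,110),(180,45,255),395,195,485,300)
a=cv2.imread('pics/top0.png')[180:300,175:485];b=cv2.imread('pics/side0.png')[130:400,245:375]
A=cv2.resize(a,None,fx=2.5,fy=2.5,interpolation=cv2.INTER_CUBIC)
cv2.imwrite('pics/c1.png',A[:, :])
cv2.imwrite('pics/c2.png',cv2.resize(cv2.imread('pics/side0.png')[220:400,240:380],None,fx=3.3,fy=3.3,interpolation=cv2.INTER_CUBIC))
E
```

```text
top 919.5 [[213, 188], [221, 200], [196, 264], [184, 259]] [[183.60000610351562, 259.5], [209.6999969482422, 186.8000030517578], [223.89999389648438, 191.89999389648438], [197.8000030517578, 264.6000061035156]]
side 2295.0 [[285, 136], [351, 147], [350, 182], [287, 176]] [[281.0, 175.39999389648438], [285.1000061035156, 135.5], [354.5, 142.60000610351562], [350.3999938964844, 182.5]]
top 2892.5 [[342, 209], [353, 269], [307, 277], [297, 217], [309, 212]] [[296.20001220703125, 214.0], [343.6000061035156, 206.5], [353.6000061035156, 270.1000061035156], [306.20001220703125, 277.6000061035156]]
side 3478.5 [[340, 228], [352, 278], [284, 290], [276, 256], [280, 237]] [[272.8999938964844, 237.5], [343.29998779296875, 225.8000030517578], [352.20001220703125, 279.5], [281.8999938964844, 291.20001220703125]]
top 9256.0 [[484, 195], [484, 299], [395, 299], [395, 195]] [[395.0, 195.0], [484.0, 195.0], [484.0, 299.0], [395.0, 299.0]]
```

View pics/c1.png

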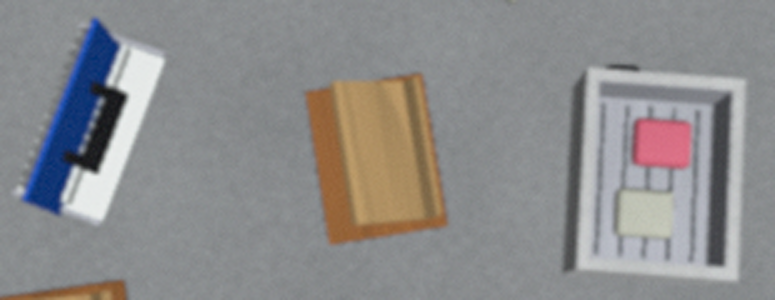

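View pics/c2.png

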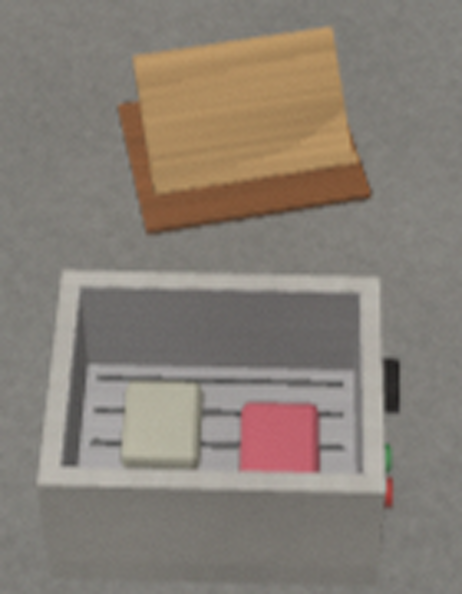

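The top crop shows the stand with its ledge on the right (-y), foot corners at crop (305,92), (330,243), (447,225) and (422,73). The cleaner rim's outer corners are at about (590,67), (746,79), (738,280) and (580,270). In the side crop the rim corners are at (65,270), (380,278), (383,490) and (40,482). The foot's near corners there are at (148,233) and (371,197).

```bash
python3 - <<'E'
from h import *
np.set_printoptions(precision=4,suppress=True)
f=lambda P:[np.array(p)/2.5+[174.7,179.7] for p in P]
g=lambda P:[np.array(p)/3.3+[239.65,219.65] for p in P]
def rect(name,P):
    P=np.array(P);e=[np.linalg.norm(P[(i+1)%4]-P[i]) for i in range(4)]
    ang=[np.degrees(np.arctan2(*(P[(i+1)%4]-P[i])[1::-1])) for i in range(4)]
    print(name,'c',P.mean(0),'e',np.array(e),'ang',np.array(ang))
ct=f([(590,67),(746,79),(738,280),(578,270)]);cs=g([(65,270),(380,278),(383,490),(40,482)])
rect('rim top',[onz('top',p,.115) for p in ct]);rect('rim side',[onz('side',p,.115) for p in cs])
# bright rim mask
im=cv2.imread('pics/top0.png');h=cv2.cvtColor(im,cv2.COLOR_BGR2HSV)
for t in (160,175,190):
  m=cv2.inRange(h,(0,0,t),(180,40,255));k=0*m;k[195:300,395:485]=m[195:300,395:485]
  c=max(cv2.findContours(k,0,1)[0],key=cv2.contourArea);b=cv2.boxPoints(cv2.minAreaRect(c))
  rect('mask%d'%t,[onz('top',p,.115) for p in b])
st=[(296.8,216.5),(306.8,277.2),(353.6,269.5),(343.5,208.7)]
for z in(0,.01,.02): rect('foot z%g'%z,[onz('top',p,z) for p in st])
sn=g([(148,233),(371,197)])
for z in(0,.01): print([onz('side',p,z) for p in sn])
for a,b in((( 212.5,187.5),(352.5,146)),((184,260),(285.5,136))): print('lid top',*tri(a,b),onz('top',a,.158),onz('side',b,.158))
E
```

```text
rim top c [ 0.4616 -0.3071  0.115 ] e [0.1581 0.2034 0.1587 0.206 ] ang [-93.5231 176.5785  87.4062  -3.5956]
rim side c [ 0.4601 -0.3052  0.115 ] e [0.2026 0.1573 0.2009 0.1584] ang [ -3.6498 -94.0144 176.6733  86.5925]
mask160 c [ 0.4611 -0.3068  0.115 ] e [0.2082 0.1641 0.2081 0.1607] ang [ -3.3822 -92.2776 175.6788  87.804 ]
mask175 c [ 0.4617 -0.3071  0.115 ] e [0.2055 0.1619 0.2054 0.1586] ang [ -3.624  -92.5192 175.4496  87.5662]
mask190 c [ 0.4611 -0.3068  0.115 ] e [0.2029 0.1588 0.2027 0.1556] ang [ -3.3967 -92.2765 175.694   87.8029]
foot z0 c [ 0.4879 -0.0191  0.    ] e [0.1686 0.128  0.1692 0.1298] ang [-169.422   -79.6698    9.9712  100.6096]
foot z0.01 c [ 0.4866 -0.0191  0.01  ] e [0.1675 0.1271 0.1681 0.1289] ang [-169.422   -79.6698    9.9712  100.6096]
foot z0.02 c [ 0.4852 -0.0191  0.02  ] e [0.1663 0.1263 0.167  0.128 ] ang [-169.422   -79.6698    9.9712  100.6096]
[array([ 0.4131, -0.0951,  0.    ]), array([ 0.579 , -0.0656,  0.    ])]
[array([ 0.4135, -0.1035,  0.01  ]), array([ 0.5779, -0.0742,  0.01  ])]
lid top [0.5982 0.2604 0.1617] 0.0005457697927035819 [0.5994 0.2612 0.158 ] [0.5985 0.2654 0.158 ]
lid top [0.4195 0.3235 0.153 ] 0.0011145333595692045 [0.4184 0.3221 0.158 ] [0.4202 0.3166 0.158 ]
```

```bash
cat >> h.py <<'E'
from scipy.spatial.transform import Rotation as Ro
np.set_printoptions(precision=4,suppress=True)
RZ=lambda a:Ro.from_euler('z',a,degrees=True).as_matrix()
RX=lambda a:Ro.from_euler('x',a,degrees=True).as_matrix()
LID_RACK=lambda yaw:RZ(yaw)@RX(90)      # lid y up, z to rack -y
LID_STAND=lambda yaw:RZ(yaw)@RX(40)
TOP2LID=np.array([[-1,0,0],[0,0,-1],[0,-1,0]],float)  # columns: tool axes in lid frame, edge grasp
HND2LID=np.array([[-1,0,0],[0,1,0],[0,0,-1]],float)   # handle grasp
def rel(R,p):
    s=r.sense();R0=np.array(s['eef_rot']);p0=np.array(s['tool_pos'])
    print('mm',R0.T@(p-p0)*1e3,'deg',np.degrees(Ro.from_matrix(R0.T@R).as_rotvec()),'| t',s['t'])
E
python3 - <<'E'
from h import *
f=lambda p:np.array(p)/2.5+[174.7,179.7]
g=lambda p:np.array(p)/3.3+[239.65,219.65]
A,e1=tri(f((333,80)),g((332,28)));B,e2=tri(f((357,226)),g((133,57)))
print(A,B,e1,e2,np.linalg.norm(A-B),np.degrees(np.arctan2(*(A-B)[1::-1])))
m=(A+B)/2;y=RZ(10.2)[:,1];print('rest',m-y*.0217,'foot rel',(RZ(10.2).T@(m-y*.0217-[.4872,-.019,0])))
yaw=-18.4;L=LID_RACK(yaw);R=L@TOP2LID
e=np.array([.5092,.2915,.158])
p=e+L@[0,-.013,-.002];print('grip',p);p[2]=.25;rel(R,p)
E
```

```text
[0.5545 0.0266 0.0872] [ 0.4052 -0.0009  0.0884] 0.00324199881313136 0.0004519980310202962 0.15188738730170634 10.437165801389783
rest [ 0.4837 -0.0085  0.0878] foot rel [-0.0016  0.0109  0.0878]
grip [0.5098 0.2934 0.145 ]
mm [ 582.0229 -609.6427    0.3242] deg [  -0.0454   -0.1251 -140.0105] | t 0.1
```

>>> {"op": "arm_command", "data": {"moves": [{"tx": 0.582,"ty": -0.61,"tz": 0,"rz": -140},{"tx": 0.582,"ty": -0.61,"tz": 0,"rz": -140},{"tx": 0.582,"ty": -0.61,"tz": 0,"rz": -140},{"tx": 0.582,"ty": -0.61,"tz": 0,"rz": -140},{"tx": 0.582,"ty": -0.61,"tz": 0,"rz": -140},{"tx": 0.582,"ty": -0.61,"tz": 0,"rz": -140},{"tx": 0.582,"ty": -0.61,"tz": 0,"rz": -140},{"tx": 0.582,"ty": -0.61,"tz": 0,"rz": -140}], "claw": 0.06}}

```text
invalid input
```

```bash
cat > goto.py <<'E'
import sys
from h import *
E
python3 - <<'E'
from h import *
L=LID_RACK(-18.4);rel(L@TOP2LID,np.array([.5098,.2934,.25]));print(r.sense()['q'])
E
```

```text
mm [ 581.9946 -609.6563    0.3243] deg [  -0.0454   -0.1251 -140.0105] | t 0.1
[-1.194   0.2606 -0.1392  1.1727  0.      1.5708]
```

>>> {"op": "arm_command", "data": {"moves": [{"tx": 0.03,"ty": -0.032,"tz": 0,"rx": 0,"ry": 0,"rz": -8},{"tx": 0.06,"ty": -0.064,"tz": 0,"rx": 0,"ry": 0,"rz": -16},{"tx": 0.09,"ty": -0.096,"tz": 0,"rx": 0,"ry": 0,"rz": -24},{"tx": 0.12,"ty": -0.128,"tz": 0,"rx": 0,"ry": 0,"rz": -32},{"tx": 0.15,"ty": -0.16,"tz": 0,"rx": 0,"ry": 0,"rz": -40},{"tx": 0.18,"ty": -0.192,"tz": 0,"rx": 0,"ry": 0,"rz": -48},{"tx": 0.21,"ty": -0.224,"tz": 0,"rx": 0,"ry": 0,"rz": -56},{"tx": 0.24,"ty": -0.256,"tz": 0,"rx": 0,"ry": 0,"rz": -64}], "claw": 0.06}}

```text
t: 0.9
tool_pos: [0.3221, -0.1601, 0.2499]
eef_rot: [[0.072, 0.997, 0.0], [0.997, -0.072, 0.0], [0.0, 0.0, -1.0]]
wrist_force: [1.9, 0.1, -0.4]
opening: 0.706
grip_force: 0.0
```

```bash
rm -f goto.py; python3 - <<'E'
from h import *
L=LID_RACK(-18.4);rel(L@TOP2LID,np.array([.5098,.2934,.25]));print(r.sense()['q'])
E
```

```text
mm [465.791  154.6186  -0.0969] deg [  0.0054  -0.0021 -75.716 ] | t 0.9
[-0.4613 -0.0251 -0.4737  1.1222  0.0001  1.1814]
```

>>> {"op": "arm_command", "data": {"moves": [{"tx": 0.4,"ty": 0.133,"tz": 0,"rx": 0,"ry": 0,"rz": -65},{"tx": 0.4,"ty": 0.133,"tz": 0,"rx": 0,"ry": 0,"rz": -65},{"tx": 0.4,"ty": 0.133,"tz": 0,"rx": 0,"ry": 0,"rz": -65},{"tx": 0.4,"ty": 0.133,"tz": 0,"rx": 0,"ry": 0,"rz": -65},{"tx": 0.4,"ty": 0.133,"tz": 0,"rx": 0,"ry": 0,"rz": -65},{"tx": 0.4,"ty": 0.133,"tz": 0,"rx": 0,"ry": 0,"rz": -65},{"tx": 0.4,"ty": 0.133,"tz": 0,"rx": 0,"ry": 0,"rz": -65},{"tx": 0.4,"ty": 0.133,"tz": 0,"rx": 0,"ry": 0,"rz": -65}]}}

```text
t: 1.7
tool_pos: [0.4772, 0.209, 0.2496]
eef_rot: [[-0.874, 0.487, -0.0], [0.487, 0.874, -0.001], [0.0, -0.001, -1.0]]
wrist_force: [1.1, -1.1, 1.0]
opening: 0.705
grip_force: 0.0
```

```bash
python3 - <<'E'
from h import *
L=LID_RACK(-18.4);rel(L@TOP2LID,np.array([.5098,.2934,.25]));print(r.sense()['q'])
c=eyes.calibration('wrist');cv2.imwrite('pics/w1.png',eyes.get_image('wrist')[:,:,::-1]);np.savez('w1.npz',**c)
print(c)
E
```

```text
mm [12.6222 89.5708 -0.4471] deg [ -0.0382  -0.0111 -10.7124] | t 1.7
[ 0.413   0.2538 -0.1477  1.1699 -0.0003  0.9211]
{'K': array([[371.6483,   0.    , 319.4377],
       [  0.    , 371.6483, 236.075 ],
       [  0.    ,   0.    ,   1.    ]]), 'world_to_cam': array([[ 0.4875,  0.8731, -0.0009, -0.4157],
       [ 0.8338, -0.4653,  0.297 , -0.3397],
       [ 0.2589, -0.1455, -0.9549,  0.2862],
       [ 0.    ,  0.    ,  0.    ,  1.    ]])}
```

View pics/w1.png

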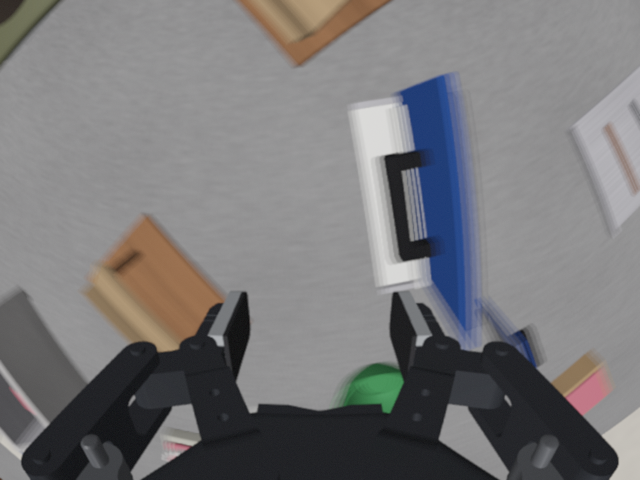

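The wrist view, blurred by motion, shows the lid's upper edge on the right from about (450,75) to (478,340), not yet under the fingers. The camera sits on the tool's -x side.

>>> {"op": "arm_command", "data": {"moves": [{"tx": 0.006,"ty": 0.045,"tz": 0,"rx": 0,"ry": 0,"rz": -5},{"tx": 0.013,"ty": 0.0896,"tz": 0,"rx": 0,"ry": 0,"rz": -10.7},{"tx": 0.013,"ty": 0.0896,"tz": 0,"rx": 0,"ry": 0,"rz": -10.7},{"tx": 0.013,"ty": 0.0896,"tz": 0,"rx": 0,"ry": 0,"rz": -10.7},{"tx": 0.013,"ty": 0.0896,"tz": 0,"rx": 0,"ry": 0,"rz": -10.7}]}}

```text
t: 2.25
tool_pos: [0.5091, 0.2901, 0.2496]
eef_rot: [[-0.947, 0.322, -0.002], [0.322, 0.947, -0.001], [0.001, -0.002, -1.0]]
wrist_force: [-0.3, 0.3, -0.2]
opening: 0.703
grip_force: 0.0
```

```bash
cat >> h.py <<'E'
def wray(c,uv):
    T=c['world_to_cam'];R=T[:3,:3];K=c['K'];x=(np.array(uv)-K[:2,2])/K[0,0];t=np.linalg.norm(x)
    d=R.T@np.r_[np.sin(t)*x/t,np.cos(t)];return -R.T@T[:3,3],d
def wonz(c,uv,z):
    o,d=wray(c,uv);return o+d*(z-o[2])/d[2]
E
python3 - <<'E'
from h import *
L=LID_RACK(-18.4);rel(L@TOP2LID,np.array([.5098,.2934,.25]))
c=eyes.calibration('wrist');im=eyes.get_image('wrist')[:,:,::-1].copy();cv2.imwrite('pics/w2.png',im)
h=cv2.cvtColor(im,cv2.COLOR_BGR2HSV);m=cv2.inRange(h,(105,120,40),(130,255,255))
k=max(cv2.findContours(m,0,1)[0],key=cv2.contourArea);hl=cv2.convexHull(k)
print(cv2.approxPolyDP(hl,4,True)[:,0].tolist())
# right-hand boundary of the blue: candidate upper edge, per row
P=[]
M=cv2.drawContours(m*0,[k],-1,255,-1)
for v in range(0,480,20):
    u=np.where(M[v])[0]
    if len(u)>2: P.append((v,u.min(),u.max(),wonz(c,(u.min(),v),.158),wonz(c,(u.max(),v),.158)))
for q in P: print(*q)
E
```

```text
mm [ 0.3538  3.3157 -0.4258] deg [-0.0992 -0.0614 -0.3821] | t 2.25
[[324, 87], [325, 371], [320, 372], [319, 88]]
100 319 327 [0.4247 0.3193 0.158 ] [0.4261 0.3236 0.158 ]
120 319 327 [0.4357 0.3155 0.158 ] [0.4371 0.3198 0.158 ]
140 319 327 [0.4467 0.3117 0.158 ] [0.4481 0.3161 0.158 ]
160 319 327 [0.4577 0.308  0.158 ] [0.4592 0.3124 0.158 ]
180 319 327 [0.4689 0.3042 0.158 ] [0.4704 0.3086 0.158 ]
200 319 327 [0.4802 0.3003 0.158 ] [0.4817 0.3048 0.158 ]
220 319 327 [0.4918 0.2963 0.158 ] [0.4934 0.3009 0.158 ]
240 319 327 [0.5038 0.2922 0.158 ] [0.5053 0.2969 0.158 ]
260 318 327 [0.5159 0.2874 0.158 ] [0.5177 0.2927 0.158 ]
280 320 326 [0.5292 0.2842 0.158 ] [0.5304 0.2878 0.158 ]
300 319 326 [0.5425 0.279  0.158 ] [0.544  0.2833 0.158 ]
320 319 326 [0.5568 0.2741 0.158 ] [0.5583 0.2785 0.158 ]
340 319 326 [0.572  0.2689 0.158 ] [0.5735 0.2735 0.158 ]
360 319 325 [0.5883 0.2633 0.158 ] [0.5896 0.2674 0.158 ]
```

View pics/w2.png

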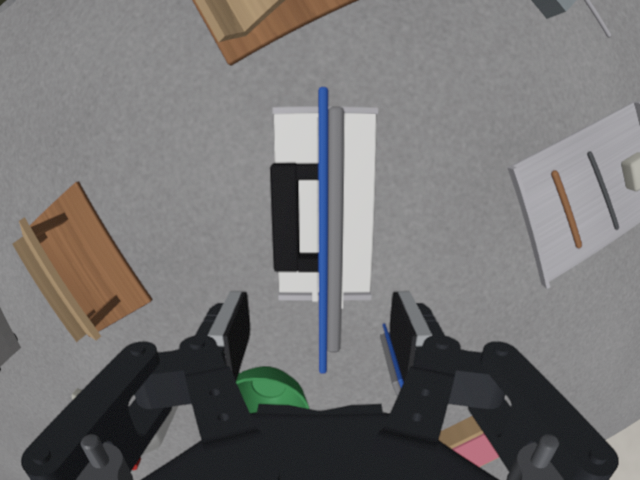

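The wrist view from straight above shows the blue plate edge as a vertical stripe at u≈319–327, v≈88–372. The plug lies right of it to u≈343 and the handle is on the left, so the fingers straddle the lid.

```bash
python3 - <<'E'
from h import *
c=eyes.calibration('wrist')
a,b=wonz(c,(323,87.5),.158),wonz(c,(322.5,372),.158);print(a,b,np.linalg.norm(a-b),np.degrees(np.arctan2(*(b-a)[1::-1])))
yaw=-18.7;L=LID_RACK(yaw);p=(a+b)/2+L@[0,-.013,-.005];print(p);rel(L@TOP2LID,p);print(r.sense()['q'])
E
```

```text
[0.4186 0.3236 0.158 ] [0.5999 0.2619 0.158 ] 0.1915227656809373 -18.8122059235297
[0.5108 0.2975 0.145 ]
mm [  0.8106   7.7357 104.9489] deg [-0.0597 -0.0335 -0.1031] | t 2.3
[ 0.5178  0.3664  0.0169  1.2225 -0.0003  0.846 ]
```

>>> {"op": "arm_command", "data": {"moves": [{"tx": 0.001,"ty": 0.0077,"tz": 0.02,"rx": 0,"ry": 0,"rz": 0},{"tx": 0.001,"ty": 0.0077,"tz": 0.05,"rx": 0,"ry": 0,"rz": 0},{"tx": 0.001,"ty": 0.0077,"tz": 0.085,"rx": 0,"ry": 0,"rz": 0},{"tx": 0.001,"ty": 0.0077,"tz": 0.105,"rx": 0,"ry": 0,"rz": 0},{"tx": 0.001,"ty": 0.0077,"tz": 0.105,"rx": 0,"ry": 0,"rz": 0},{"tx": 0.001,"ty": 0.0077,"tz": 0.105,"rx": 0,"ry": 0,"rz": 0}]}}

```text
t: 2.9
tool_pos: [0.5113, 0.298, 0.1458]
eef_rot: [[-0.947, 0.322, -0.0], [0.322, 0.947, -0.0], [-0.0, -0.0, -1.0]]
wrist_force: [-0.5, 0.2, -0.1]
opening: 0.702
grip_force: 0.0
```

>>> {"op": "arm_command", "data": {"moves": [{"tx": 0,"ty": 0,"tz": 0,"rx": 0,"ry": 0,"rz": 0},{"tx": 0,"ty": 0,"tz": 0,"rx": 0,"ry": 0,"rz": 0},{"tx": 0,"ty": 0,"tz": 0,"rx": 0,"ry": 0,"rz": 0},{"tx": 0,"ty": 0,"tz": 0,"rx": 0,"ry": 0,"rz": 0},{"tx": 0,"ty": 0,"tz": 0,"rx": 0,"ry": 0,"rz": 0},{"tx": 0,"ty": 0,"tz": 0,"rx": 0,"ry": 0,"rz": 0},{"tx": 0,"ty": 0,"tz": 0,"rx": 0,"ry": 0,"rz": 0},{"tx": 0,"ty": 0,"tz": 0,"rx": 0,"ry": 0,"rz": 0}], "claw": 0.0}}

```text
t: 3.7
tool_pos: [0.5123, 0.2994, 0.1465]
eef_rot: [[-0.947, 0.321, 0.003], [0.321, 0.947, 0.001], [-0.002, 0.002, -1.0]]
wrist_force: [-0.1, 0.7, 6.3]
opening: 0.169
grip_force: 61.2
```

>>> {"op": "arm_command", "data": {"moves": [{"tx": 0,"ty": 0,"tz": -0.01,"rx": 0,"ry": 0,"rz": 0},{"tx": 0,"ty": 0,"tz": -0.03,"rx": 0,"ry": 0,"rz": 0},{"tx": 0,"ty": 0,"tz": -0.055,"rx": 0,"ry": 0,"rz": 0},{"tx": 0,"ty": 0,"tz": -0.08,"rx": 0,"ry": 0,"rz": 0},{"tx": 0,"ty": 0,"tz": -0.105,"rx": 0,"ry": 0,"rz": 0},{"tx": 0,"ty": 0,"tz": -0.13,"rx": 0,"ry": 0,"rz": 0},{"tx": 0,"ty": 0,"tz": -0.15,"rx": 0,"ry": 0,"rz": 0},{"tx": 0,"ty": 0,"tz": -0.16,"rx": 0,"ry": 0,"rz": 0}]}}

```text
t: 4.5
tool_pos: [0.5116, 0.2992, 0.3069]
eef_rot: [[-0.947, 0.321, 0.002], [0.321, 0.947, 0.001], [-0.001, 0.002, -1.0]]
wrist_force: [0.3, 0.1, -3.8]
opening: 0.175
grip_force: 60.4
```

```bash
cat >> h.py <<'E'
REST=np.array([.485,-.0085,.085]);YS=10.3
def edge_target(dy=0,dz=0):
    L=LID_STAND(YS);return L@TOP2LID, REST+L@np.array([0,.0635+dy,-.002+dz])
E
python3 - <<'E'
from h import *
s=r.sense();print(s['wrist_force'],s['wrist_torque'],s['grip_force'],s['q'])
R,p=edge_target(.02,.10);print(p,R);rel(R,p)
E
```

```text
[ 0.2544  0.0639 -3.7835] [ 0.0415 -0.0167 -0.003 ] 60.43951749801636 [0.5292 0.3636 0.1597 1.3649 0.0001 0.8556]
[ 0.4848 -0.0075  0.2137] [[-0.9839 -0.1149  0.137 ]
 [-0.1788  0.6324 -0.7537]
 [ 0.     -0.766  -0.6428]]
mm [ -72.8714 -299.3129   92.7983] deg [ 48.9674 -12.564  -27.1665] | t 4.5
```

```bash
python3 - <<'E'
from h import *
print('bottle cap',onz('top',(325,154),.13),'side',onz('side',(404,229),.13),'bowl',onz('top',(263,156),.06))
s=r.sense();R,p=edge_target(.02,.10);R0=np.array(s['eef_rot']);p0=np.array(s['tool_pos']);v=Ro.from_matrix(R0.T@R).as_rotvec()
for f in np.linspace(0,1,6):
    Rf=R0@Ro.from_rotvec(v*f).as_matrix();pf=p0+f*(p-p0);L=Rf@TOP2LID.T;o=pf-L@[0,.0635,-.002]
    print(f,[(o+L@[.097,y,0]) for y in(-.075,.075)])
E
```

```text
bottle cap [ 0.6979 -0.015   0.13  ] side [ 0.6983 -0.0255  0.13  ] bowl [0.7107 0.1508 0.06  ]
0.0 [array([0.6031, 0.2664, 0.1685]), array([0.6028, 0.2662, 0.3185])]
0.2 [array([0.5998, 0.1899, 0.1558]), array([0.6003, 0.216 , 0.3035])]
0.4 [array([0.5979, 0.1149, 0.1456]), array([0.5966, 0.1665, 0.2864])]
0.6000000000000001 [array([0.5974, 0.042 , 0.1376]), array([0.5919, 0.1172, 0.2673])]
0.8 [array([ 0.598 , -0.0284,  0.1313]), array([0.586 , 0.0676, 0.246 ])]
1.0 [array([ 0.5995, -0.0959,  0.1263]), array([0.5789, 0.0172, 0.2227])]
```

>>> {"op": "arm_command", "data": {"moves": [{"tx": -0.007,"ty": -0.03,"tz": 0.009,"rx": 4.9,"ry": -1.26,"rz": -2.72},{"tx": -0.016,"ty": -0.066,"tz": 0.02,"rx": 10.8,"ry": -2.77,"rz": -5.98},{"tx": -0.026,"ty": -0.105,"tz": 0.0325,"rx": 17.1,"ry": -4.4,"rz": -9.5},{"tx": -0.0365,"ty": -0.15,"tz": 0.046,"rx": 24.5,"ry": -6.3,"rz": -13.6},{"tx": -0.047,"ty": -0.195,"tz": 0.06,"rx": 31.8,"ry": -8.2,"rz": -17.7},{"tx": -0.058,"ty": -0.239,"tz": 0.074,"rx": 39.2,"ry": -10,"rz": -21.7},{"tx": -0.067,"ty": -0.275,"tz": 0.085,"rx": 45,"ry": -11.6,"rz": -25},{"tx": -0.073,"ty": -0.299,"tz": 0.093,"rx": 49,"ry": -12.6,"rz": -27.2}]}}

```text
t: 5.3
tool_pos: [0.4826, -0.0092, 0.21]
eef_rot: [[-0.984, -0.121, 0.134], [-0.18, 0.629, -0.757], [0.007, -0.768, -0.64]]
wrist_force: [0.5, -0.9, -4.2]
opening: 0.17
grip_force: 61.1
```

```bash
python3 - <<'E'
from h import *
s=r.sense();print(s['wrist_force'],s['grip_force'],s['q'])
R,p=edge_target(.008,.03);rel(R,p)
cv2.imwrite('pics/s2.png',eyes.get_image('side')[100:400,200:440,::-1].repeat(2,0).repeat(2,1))
E
```

```text
[ 0.4714 -0.8801 -4.2325] 61.08185648918152 [ 0.46    0.3859 -0.3869  1.123  -0.8292  0.4195]
mm [-2.9743 67.9532  8.4093] deg [-0.2002 -0.1933  0.3604] | t 5.3
```

View pics/s2.png

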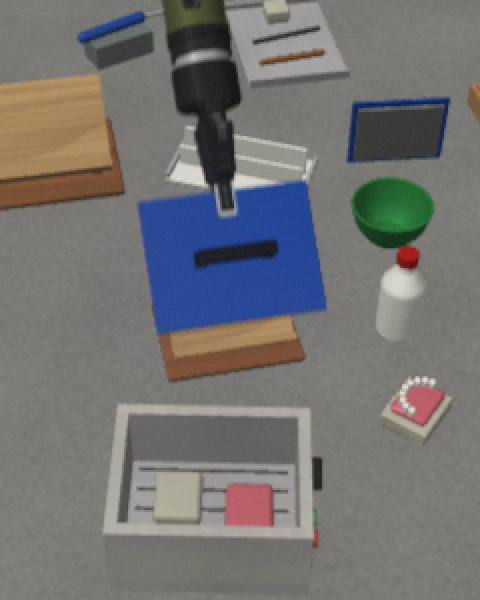

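The side view shows the lid held above the stand, tilted, handle outward at crop (236,253) and square with the board. The bowl, bottle and cast are untouched.

>>> {"op": "arm_command", "data": {"moves": [{"tx": -0.003,"ty": 0.02,"tz": 0.003,"rx": 0,"ry": 0,"rz": 0},{"tx": -0.003,"ty": 0.045,"tz": 0.006,"rx": 0,"ry": 0,"rz": 0},{"tx": -0.003,"ty": 0.065,"tz": 0.0085,"rx": 0,"ry": 0,"rz": 0},{"tx": -0.003,"ty": 0.075,"tz": 0.0085,"rx": 0,"ry": 0,"rz": 0},{"tx": -0.003,"ty": 0.08,"tz": 0.0085,"rx": 0,"ry": 0,"rz": 0},{"tx": -0.003,"ty": 0.085,"tz": 0.0085,"rx": 0,"ry": 0,"rz": 0},{"tx": -0.003,"ty": 0.085,"tz": 0.0085,"rx": 0,"ry": 0,"rz": 0}]}}

```text
t: 6.05
tool_pos: [0.479, 0.0405, 0.1414]
eef_rot: [[-0.984, -0.116, 0.137], [-0.18, 0.631, -0.754], [0.001, -0.767, -0.642]]
wrist_force: [-0.6, 0.1, -3.8]
opening: 0.176
grip_force: 61.2
```

```bash
python3 - <<'E'
from h import *
s=r.sense();print(s['wrist_force'],s['wrist_torque'])
R,p=edge_target(.0,.0);rel(R,p)
E
```

```text
[-0.6466  0.0974 -3.7674] [1.385  0.2331 0.0428]
mm [ 2.813  13.5115 10.4585] deg [-0.0679 -0.0105  0.0991] | t 6.05
```

>>> {"op": "arm_command", "data": {"moves": [{"tx": 0.003,"ty": 0.003,"tz": 0,"rx": 0,"ry": 0,"rz": 0},{"tx": 0.003,"ty": 0.006,"tz": 0,"rx": 0,"ry": 0,"rz": 0},{"tx": 0.003,"ty": 0.009,"tz": 0,"rx": 0,"ry": 0,"rz": 0},{"tx": 0.003,"ty": 0.011,"tz": 0,"rx": 0,"ry": 0,"rz": 0},{"tx": 0.003,"ty": 0.011,"tz": 0,"rx": 0,"ry": 0,"rz": 0}]}}

```text
t: 6.55
tool_pos: [0.4746, 0.0467, 0.1328]
eef_rot: [[-0.984, -0.117, 0.137], [-0.18, 0.631, -0.755], [0.002, -0.767, -0.642]]
wrist_force: [0.2, 0.3, -2.7]
opening: 0.173
grip_force: 61.2
```

>>> {"op": "arm_command", "data": {"moves": [{"tx": 0,"ty": 0.0015,"tz": 0.002,"rx": 0,"ry": 0,"rz": 0},{"tx": 0,"ty": 0.002,"tz": 0.004,"rx": 0,"ry": 0,"rz": 0},{"tx": 0,"ty": 0.002,"tz": 0.006,"rx": 0,"ry": 0,"rz": 0},{"tx": 0,"ty": 0.002,"tz": 0.007,"rx": 0,"ry": 0,"rz": 0},{"tx": 0,"ty": 0.002,"tz": 0.007,"rx": 0,"ry": 0,"rz": 0}]}}

```text
t: 7.05
tool_pos: [0.4752, 0.0423, 0.1268]
eef_rot: [[-0.984, -0.116, 0.136], [-0.179, 0.631, -0.755], [0.002, -0.767, -0.642]]
wrist_force: [-0.2, -1.1, -2.9]
opening: 0.171
grip_force: 61.2
```

```bash
python3 - <<'E'
from h import *
s=r.sense();print(s['wrist_force'],s['wrist_torque'],'in tool',np.array(s['eef_rot']).T@s['wrist_force'])
R,p=edge_target(.0,.0);rel(R,p)
E
```

```text
[-0.1852 -1.0646 -2.9301] [ 1.2886  0.2106 -0.0107] in tool [0.3672 1.5973 2.6584]
mm [-0.5714  0.8105  2.9809] deg [-0.0882 -0.0553  0.098 ] | t 7.05
```

>>> {"op": "arm_command", "data": {"moves": [{"tx": 0,"ty": 0.001,"tz": 0.0015,"rx": 0,"ry": 0,"rz": 0},{"tx": 0,"ty": 0.0015,"tz": 0.003,"rx": 0,"ry": 0,"rz": 0},{"tx": 0,"ty": 0.002,"tz": 0.004,"rx": 0,"ry": 0,"rz": 0},{"tx": 0,"ty": 0.002,"tz": 0.004,"rx": 0,"ry": 0,"rz": 0}]}}

```text
t: 7.45
tool_pos: [0.4756, 0.0418, 0.124]
eef_rot: [[-0.983, -0.117, 0.138], [-0.181, 0.631, -0.754], [0.001, -0.767, -0.642]]
wrist_force: [-7.7, 9.6, 8.2]
opening: 0.174
grip_force: 61.8
```

```bash
python3 - <<'E'
from h import *
s=r.sense();print(s['wrist_force'],s['wrist_torque'],'in tool',np.array(s['eef_rot']).T@s['wrist_force'])
R,p=edge_target(.0,.0);rel(R,p)
E
```

```text
[-7.7439  9.5539  8.2371] [ 0.6416  0.7229 -0.8104] in tool [  5.8953   0.6234 -13.5629]
mm [-0.2193 -0.9812  0.7772] deg [-0.0575  0.0595  0.1442] | t 7.45
```

Ledge reached (force pushing back along the slope). Release.

>>> {"op": "arm_command", "data": {"moves": [{"tx": 0,"ty": 0,"tz": 0,"rx": 0,"ry": 0,"rz": 0},{"tx": 0,"ty": 0,"tz": 0,"rx": 0,"ry": 0,"rz": 0},{"tx": 0,"ty": 0,"tz": 0,"rx": 0,"ry": 0,"rz": 0},{"tx": 0,"ty": 0,"tz": 0,"rx": 0,"ry": 0,"rz": 0},{"tx": 0,"ty": 0,"tz": 0,"rx": 0,"ry": 0,"rz": 0},{"tx": 0,"ty": 0,"tz": 0,"rx": 0,"ry": 0,"rz": 0}], "claw": 0.042}}

```text
t: 8.05
tool_pos: [0.4756, 0.0406, 0.1228]
eef_rot: [[-0.984, -0.116, 0.136], [-0.179, 0.631, -0.755], [0.002, -0.767, -0.642]]
wrist_force: [0.6, 0.6, 1.0]
opening: 0.494
grip_force: 0.0
```

>>> {"op": "arm_command", "data": {"moves": [{"tx": 0,"ty": 0,"tz": -0.015,"rx": 0,"ry": 0,"rz": 0},{"tx": 0,"ty": 0,"tz": -0.04,"rx": 0,"ry": 0,"rz": 0},{"tx": 0,"ty": 0,"tz": -0.08,"rx": 0,"ry": 0,"rz": 0},{"tx": 0,"ty": 0,"tz": -0.1,"rx": 0,"ry": 0,"rz": 0},{"tx": 0,"ty": -0.03,"tz": -0.11,"rx": 0,"ry": 0,"rz": 0},{"tx": 0,"ty": -0.07,"tz": -0.11,"rx": 0,"ry": 0,"rz": 0},{"tx": 0,"ty": -0.11,"tz": -0.11,"rx": 0,"ry": 0,"rz": 0},{"tx": 0,"ty": -0.14,"tz": -0.11,"rx": 0,"ry": 0,"rz": 0}]}}

```text
t: 8.85
tool_pos: [0.4771, 0.0343, 0.3025]
eef_rot: [[-0.984, -0.116, 0.137], [-0.18, 0.631, -0.755], [0.001, -0.767, -0.641]]
wrist_force: [1.3, -0.1, -0.2]
opening: 0.489
grip_force: 0.0
```

```bash
python3 - <<'E'
from h import *
cv2.imwrite('pics/s3f.png',eyes.get_image('side')[:,:,::-1]);cv2.imwrite('pics/t3f.png',eyes.get_image('top')[:,:,::-1])
a=cv2.imread('pics/s3f.png')[190:310,250:380];b=cv2.imread('pics/t3f.png')[180:300,270:400]
cv2.imwrite('pics/c3.png',np.hstack([cv2.resize(x,(400,370),interpolation=cv2.INTER_CUBIC) for x in(a,b)]))
L=LID_STAND(YS)
h=REST+L@[0,0,.034];rel(L@HND2LID,h+L@[0,0,.09]);print(h,r.sense()['tool_pos'],r.sense()['q'])
E
```

```text
mm [  0.5127  16.1493 173.6554] deg [-90.0377   0.2408  -0.1268] | t 8.95
[ 0.4889 -0.03    0.111 ] [0.4775 0.0339 0.3039] [ 0.5401  0.3442 -0.1863  1.4371 -0.8005  0.5335]
```

View pics/c3.png

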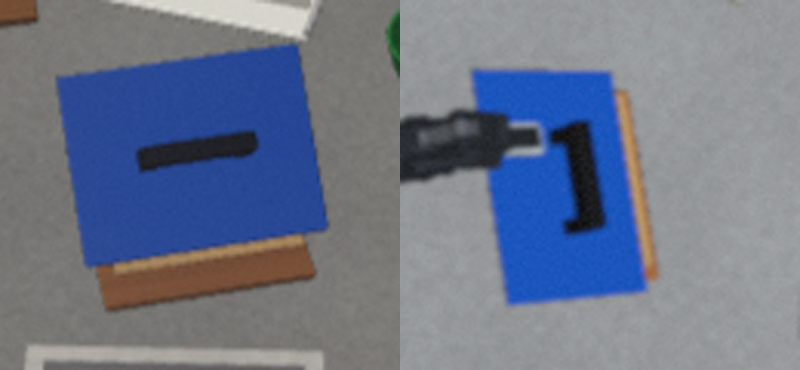

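The crops show the lid lying on the stand, handle outward, lower edge on the ledge. Side crop corners are (58,76), (297,44), (328,228) and (85,266); top crop corners are (473,70), (611,72), (646,290) and (508,304).

```bash
python3 - <<'E'
from h import *
S=lambda p:np.array(p)*[130/400,120/370]+[249.7,189.7]
T=lambda p:np.array(p)*[130/400,120/370]+[269.7,179.7]
s=[(297,44),(58,76),(85,266),(328,228)];t=[(73,70),(108,304),(246,290),(211,72)]
P=[]
for a,b in zip(t,s):
    p,e=tri(T(a),S(b));P.append(p);print(p,e)
P=np.array(P);x=(P[0]+P[3]-P[1]-P[2])/2;y=(P[0]+P[1]-P[2]-P[3])/2
n=np.cross(x,y);n/=np.linalg.norm(n);c=P.mean(0)-.006*n
print('len',np.linalg.norm(x),np.linalg.norm(y),'yaw',np.degrees(np.arctan2(x[1],x[0])),np.degrees(np.arctan2(x[2],x[0])),'tilt',np.degrees(np.arccos(n[2])),'c',c,'handle',c+.034*n)
# handle bar ends cross-check
for a,b in(((176,122),(255,142)),((190,228),(142,160))): print(*tri(T(a),S(b)))
E
```

```text
[0.5692 0.0618 0.1347] 0.0018356575669896858
[0.38   0.0291 0.1359] 0.0013350172357580287
[ 0.3994 -0.085   0.0418] 0.003801080632039217
[ 0.5889 -0.0524  0.0426] 0.0013194646467978616
len 0.19216269628044952 0.14855278239594635 yaw 9.782780605802836 -0.06446957727135591 tilt 38.80748063508148 c [ 0.4837 -0.0079  0.0841] handle [ 0.4874 -0.0289  0.1106]
[ 0.5319 -0.0227  0.1104] 0.002229868840630503
[ 0.4447 -0.0357  0.1067] 0.0025192589723776106
```

>>> {"op": "arm_command", "data": {"moves": [{"tx": 0,"ty": 0.001,"tz": 0.012,"rx": -8,"ry": 0,"rz": 0},{"tx": 0,"ty": 0.002,"tz": 0.025,"rx": -16,"ry": 0,"rz": 0},{"tx": 0,"ty": 0.004,"tz": 0.04,"rx": -24,"ry": 0,"rz": 0},{"tx": 0,"ty": 0.005,"tz": 0.055,"rx": -32,"ry": 0,"rz": 0},{"tx": 0,"ty": 0.006,"tz": 0.07,"rx": -40,"ry": 0,"rz": 0},{"tx": 0,"ty": 0.008,"tz": 0.085,"rx": -48,"ry": 0,"rz": 0},{"tx": 0,"ty": 0.009,"tz": 0.1,"rx": -56,"ry": 0,"rz": 0},{"tx": 0,"ty": 0.01,"tz": 0.115,"rx": -64,"ry": 0,"rz": 0}], "claw": 0.055}}

```text
t: 9.75
tool_pos: [0.4917, -0.0451, 0.2192]
eef_rot: [[-0.984, -0.174, -0.044], [-0.179, 0.954, 0.242], [-0.001, 0.246, -0.969]]
wrist_force: [-1.2, -0.0, 0.1]
opening: 0.642
grip_force: 0.0
```

```bash
python3 - <<'E'
from h import *
L=LID_STAND(10.1);h=np.array([.484,-.0082,.0845])+L@[0,0,.034];rel(L@HND2LID,h+L@[0,0,.09]);print(h,r.sense()['tool_pos'],r.sense()['q'])
E
```

```text
mm [  1.3423 -50.5059  28.1802] deg [-25.7672  -0.0743   0.2185] | t 9.75
[ 0.4878 -0.0297  0.1105] [ 0.4917 -0.0451  0.2192] [-0.2298  0.29   -0.2044  1.1766  0.2277 -0.4215]
```

>>> {"op": "arm_command", "data": {"moves": [{"tx": 0,"ty": -0.017,"tz": 0.009,"rx": -8,"ry": 0,"rz": 0},{"tx": 0.001,"ty": -0.034,"tz": 0.019,"rx": -16,"ry": 0,"rz": 0},{"tx": 0.001,"ty": -0.05,"tz": 0.028,"rx": -24,"ry": 0,"rz": 0},{"tx": 0.001,"ty": -0.0505,"tz": 0.028,"rx": -25.7,"ry": 0,"rz": 0},{"tx": 0.001,"ty": -0.0505,"tz": 0.028,"rx": -25.7,"ry": 0,"rz": 0},{"tx": 0.001,"ty": -0.0505,"tz": 0.028,"rx": -25.7,"ry": 0,"rz": 0}]}}

```text
t: 10.35
tool_pos: [0.498, -0.086, 0.1802]
eef_rot: [[-0.984, -0.138, -0.116], [-0.18, 0.758, 0.627], [0.002, 0.637, -0.771]]
wrist_force: [-0.6, 0.6, 0.1]
opening: 0.644
grip_force: 0.0
```

```bash
python3 - <<'E'
from h import *
L=LID_STAND(10.1);h=np.array([.484,-.0082,.0845])+L@[0,0,.034];rel(L@HND2LID,h+L@[0,0,.0]);print(h,r.sense()['tool_pos'],r.sense()['q'])
c=eyes.calibration('wrist');im=eyes.get_image('wrist')[:,:,::-1].copy();cv2.imwrite('pics/w4.png',im)
T=c['world_to_cam']
def wp(p):
    v=T[:3,:3]@p+T[:3,3];t=np.arctan2(np.hypot(*v[:2]),v[2]);return c['K'][:2,2]+c['K'][0,0]*t*v[:2]/np.hypot(*v[:2])
o=np.array([.484,-.0082,.0845]);print([wp(o+L@q).round() for q in([.045,0,.044],[-.045,0,.044],[.097,.075,.006],[-.097,.075,.006],[-.097,-.075,.006],[.097,-.075,.006])])
E
```

```text
mm [-0.2896 -0.3153 90.1205] deg [-0.4123 -0.2591  0.1465] | t 10.35
[ 0.4878 -0.0297  0.1105] [ 0.498  -0.086   0.1802] [-0.4764  0.5689 -0.0529  1.4181  0.5277 -0.7857]
[array([318., 322.]), array([318., 178.]), array([412., 352.]), array([433.,  95.]), array([205.,  95.]), array([225., 351.])]
```

View pics/w4.png

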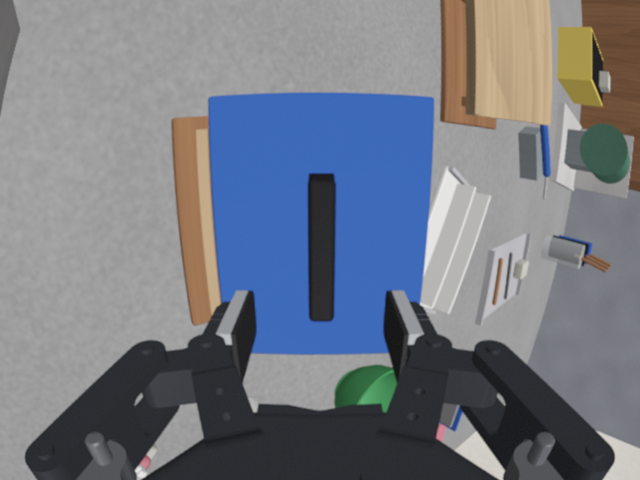

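The wrist view shows the handle bar at u≈309–334, v≈175–321, centred between the fingers and within about 1 mm of the prediction. The plate is square with the image.

>>> {"op": "arm_command", "data": {"moves": [{"tx": 0,"ty": 0.001,"tz": 0.02,"rx": -0.4,"ry": 0,"rz": 0},{"tx": 0,"ty": 0.001,"tz": 0.05,"rx": -0.4,"ry": 0,"rz": 0},{"tx": 0,"ty": 0.001,"tz": 0.075,"rx": -0.4,"ry": 0,"rz": 0},{"tx": 0,"ty": 0.001,"tz": 0.09,"rx": -0.4,"ry": 0,"rz": 0},{"tx": 0,"ty": 0.001,"tz": 0.09,"rx": -0.4,"ry": 0,"rz": 0},{"tx": 0,"ty": 0.001,"tz": 0.09,"rx": -0.4,"ry": 0,"rz": 0}]}}

```text
t: 11.0
tool_pos: [0.4878, -0.0288, 0.1131]
eef_rot: [[-0.983, -0.14, -0.116], [-0.182, 0.754, 0.631], [-0.001, 0.642, -0.767]]
wrist_force: [0.6, 0.2, 0.5]
opening: 0.642
grip_force: 0.0
```

>>> {"op": "arm_command", "data": {"moves": [{"tx": 0,"ty": 0,"tz": 0,"rx": 0,"ry": 0,"rz": 0},{"tx": 0,"ty": 0,"tz": 0,"rx": 0,"ry": 0,"rz": 0},{"tx": 0,"ty": 0,"tz": 0,"rx": 0,"ry": 0,"rz": 0},{"tx": 0,"ty": 0,"tz": 0,"rx": 0,"ry": 0,"rz": 0},{"tx": 0,"ty": 0,"tz": 0,"rx": 0,"ry": 0,"rz": 0},{"tx": 0,"ty": 0,"tz": 0,"rx": 0,"ry": 0,"rz": 0},{"tx": 0,"ty": 0,"tz": 0,"rx": 0,"ry": 0,"rz": 0},{"tx": 0,"ty": 0,"tz": 0,"rx": 0,"ry": 0,"rz": 0}], "claw": 0.0}}

```text
t: 11.8
tool_pos: [0.4881, -0.0299, 0.1124]
eef_rot: [[-0.984, -0.136, -0.115], [-0.178, 0.753, 0.633], [0.0, 0.644, -0.765]]
wrist_force: [0.4, -0.0, 4.9]
opening: 0.176
grip_force: 59.5
```

>>> {"op": "arm_command", "data": {"moves": [{"tx": 0,"ty": 0,"tz": -0.01,"rx": 0,"ry": 0,"rz": 0},{"tx": 0,"ty": 0,"tz": -0.03,"rx": 0,"ry": 0,"rz": 0},{"tx": 0,"ty": 0,"tz": -0.055,"rx": 0,"ry": 0,"rz": 0},{"tx": 0,"ty": 0,"tz": -0.08,"rx": 0,"ry": 0,"rz": 0},{"tx": 0,"ty": 0,"tz": -0.105,"rx": 0,"ry": 0,"rz": 0},{"tx": 0,"ty": 0,"tz": -0.125,"rx": 0,"ry": 0,"rz": 0},{"tx": 0,"ty": 0,"tz": -0.13,"rx": 0,"ry": 0,"rz": 0}]}}

```text
t: 12.5
tool_pos: [0.5036, -0.1144, 0.2117]
eef_rot: [[-0.984, -0.137, -0.114], [-0.178, 0.756, 0.63], [-0.0, 0.641, -0.768]]
wrist_force: [0.3, 0.1, -3.6]
opening: 0.175
grip_force: 59.1
```

```bash
cat >> h.py <<'E'
RIM=np.array([.4611,-.3065,.115]);YC=-3.5
def lid_over(h):
    return RZ(YC)@HND2LID, RIM+[0,0,.0355+h]
E
python3 - <<'E'
from h import *
s=r.sense();print(s['wrist_force'],s['wrist_torque'],s['grip_force'],s['opening'],s['tool_pos'],s['q'])
rel(*lid_over(.08))
E
```

```text
[ 0.289   0.105  -3.5611] [-1.0178 -0.2062 -0.0454] 59.05750393867493 0.17483823953193237 [ 0.5036 -0.1144  0.2117] [-0.5151  0.5809  0.0523  1.5321  0.515  -0.8258]
mm [  76.0167 -127.3159 -130.7289] deg [39.6386 -4.7598 13.2042] | t 12.5
```

>>> {"op": "arm_command", "data": {"moves": [{"tx": 0.0076,"ty": -0.0127,"tz": -0.013,"rx": 4,"ry": -0.5,"rz": 1.3},{"tx": 0.0167,"ty": -0.028,"tz": -0.029,"rx": 8.7,"ry": -1.05,"rz": 2.9},{"tx": 0.0274,"ty": -0.046,"tz": -0.047,"rx": 14.3,"ry": -1.7,"rz": 4.75},{"tx": 0.038,"ty": -0.0637,"tz": -0.0654,"rx": 19.8,"ry": -2.4,"rz": 6.6},{"tx": 0.0494,"ty": -0.0828,"tz": -0.085,"rx": 25.8,"ry": -3.1,"rz": 8.6},{"tx": 0.0608,"ty": -0.102,"tz": -0.1046,"rx": 31.7,"ry": -3.8,"rz": 10.6},{"tx": 0.07,"ty": -0.117,"tz": -0.12,"rx": 36.5,"ry": -4.4,"rz": 12.1},{"tx": 0.076,"ty": -0.1273,"tz": -0.1307,"rx": 39.6,"ry": -4.76,"rz": 13.2}]}}

```text
t: 13.3
tool_pos: [0.4592, -0.3043, 0.2289]
eef_rot: [[-0.998, 0.061, -0.004], [0.061, 0.998, 0.002], [0.004, 0.001, -1.0]]
wrist_force: [0.4, 0.5, -2.9]
opening: 0.176
grip_force: 59.0
```

>>> {"op": "arm_command", "data": {"moves": [{"tx": 0,"ty": 0,"tz": 0,"rx": 0,"ry": 0,"rz": 0},{"tx": 0,"ty": 0,"tz": 0,"rx": 0,"ry": 0,"rz": 0},{"tx": 0,"ty": 0,"tz": 0,"rx": 0,"ry": 0,"rz": 0}]}}

```text
t: 13.6
tool_pos: [0.4601, -0.3033, 0.2283]
eef_rot: [[-0.998, 0.059, -0.004], [0.059, 0.998, 0.006], [0.005, 0.006, -1.0]]
wrist_force: [0.2, 0.2, -2.7]
opening: 0.174
grip_force: 59.1
```

```bash
python3 - <<'E'
from h import *
s=r.sense();print(s['wrist_force'],s['wrist_torque'],s['grip_force'],s['tool_pos'],s['q'])
rel(*lid_over(.08))
def blob(im,x0,y0,x1,y1):
    h=cv2.cvtColor(im,cv2.COLOR_RGB2HSV);m=cv2.inRange(h,(105,120,40),(130,255,255));k=m*0;k[y0:y1,x0:x1]=m[y0:y1,x0:x1]
    c=cv2.findContours(k,0,1)[0];c=np.vstack([x for x in c if cv2.contourArea(x)>20]);return cv2.convexHull(c)
for n,b in(('side',(220,230,400,450)),('top',(380,170,520,320))):
    im=eyes.get_image(n);cv2.imwrite(f'pics/{n}5.png',im[:,:,::-1])
    hl=blob(im,*b);print(n,cv2.approxPolyDP(hl,3,True)[:,0].tolist(),'rect',[onz(n,p,.2) for p in cv2.approxPolyDP(hl,3,True)[:,0]])
a=cv2.imread('pics/side5.png')[220:420,220:400];b=cv2.imread('pics/top5.png')[160:320,370:520]
cv2.imwrite('pics/c5.png',np.hstack([cv2.resize(a,(400,444),interpolation=2),cv2.resize(b,(400,444),interpolation=2)]))
E
```

```text
[ 0.2204  0.1959 -2.6913] [-0.0552 -0.0043  0.034 ] 59.060683250427246 [ 0.4601 -0.3033  0.2283] [-0.5842  0.3192 -0.1109  1.1475  0.0026 -0.5251]
mm [-1.1354 -3.1289 -2.178 ] deg [ 0.3252 -0.261   0.1137] | t 13.6
side [[258, 279], [352, 280], [354, 341], [251, 339]] rect [array([ 0.3674, -0.2306,  0.2   ]), array([ 0.5559, -0.2392,  0.2   ]), array([ 0.5481, -0.3859,  0.2   ]), array([ 0.3596, -0.3756,  0.2   ])]
top [[468, 207], [444, 251], [420, 282], [414, 283], [417, 204]] rect [array([ 0.5523, -0.3577,  0.2   ]), array([ 0.4459, -0.2992,  0.2   ]), array([ 0.372 , -0.2422,  0.2   ]), array([ 0.3695, -0.2282,  0.2   ]), array([ 0.5575, -0.2364,  0.2   ])]
```

View pics/c5.png

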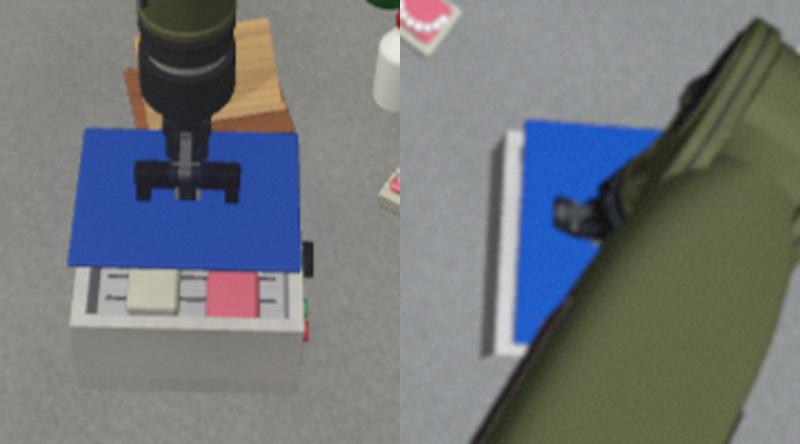

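The crops show the lid level above the tank, gripped at the middle of its handle. Side px corners are (258,279), (352,280), (354,341) and (251,339); in the top view the arm hides the right half.

>>> {"op": "arm_command", "data": {"moves": [{"tx": -0.001,"ty": -0.001,"tz": 0.012,"rx": 0.3,"ry": -0.26,"rz": 0},{"tx": -0.0024,"ty": -0.001,"tz": 0.03,"rx": 0.3,"ry": -0.26,"rz": 0},{"tx": -0.0024,"ty": -0.001,"tz": 0.045,"rx": 0.3,"ry": -0.26,"rz": 0},{"tx": -0.0024,"ty": -0.001,"tz": 0.053,"rx": 0.3,"ry": -0.26,"rz": 0},{"tx": -0.0024,"ty": -0.001,"tz": 0.053,"rx": 0.3,"ry": -0.26,"rz": 0},{"tx": -0.0024,"ty": -0.001,"tz": 0.053,"rx": 0.3,"ry": -0.26,"rz": 0}]}}

```text
t: 14.3
tool_pos: [0.4629, -0.3051, 0.1764]
eef_rot: [[-0.998, 0.06, 0.002], [0.06, 0.998, -0.002], [-0.002, -0.002, -1.0]]
wrist_force: [0.1, -1.4, -2.2]
opening: 0.177
grip_force: 58.9
```

```bash
cat > m.py <<'E'
from h import *
s=r.sense();print(s['wrist_force'],s['wrist_torque'],s['tool_pos']);rel(*lid_over(.0))
zt=s['tool_pos'][2]-.0355+.006
def edges(n,b,hint):
    im=eyes.get_image(n);cv2.imwrite(f'pics/{n}6.png',im[:,:,::-1]);h=cv2.cvtColor(im,cv2.COLOR_RGB2HSV);m=cv2.inRange(h,(105,120,40),(130,255,255))
    x0,y0,x1,y1=b;k=m*0;k[y0:y1,x0:x1]=m[y0:y1,x0:x1]
    c=np.vstack([x for x in cv2.findContours(k,0,1)[0] if cv2.contourArea(x)>20]);hl=cv2.convexHull(c)
    p=cv2.approxPolyDP(hl,3,True)[:,0];q=np.array([onz(n,a,zt) for a in p]);print(n,p.tolist());print(q)
    if len(q)==4:
        print('c',q.mean(0));print([round(np.degrees(np.arctan2(*(q[(i+1)%4]-q[i])[1::-1])),1) for i in range(4)])
edges('side',(220,230,400,450),0);edges('top',(380,170,520,320),0)
E
python3 m.py
```

```text
[ 0.0825 -1.4273 -2.2268] [0.0128 0.0688 0.0303] [ 0.4629 -0.3051  0.1764]
mm [ 1.7312 -1.4409 25.9341] deg [-0.1016  0.1055  0.0886] | t 14.3
side [[261, 296], [353, 298], [355, 357], [255, 355]]
[[ 0.3701 -0.2313  0.1469]
 [ 0.5602 -0.2426  0.1469]
 [ 0.5526 -0.3855  0.1469]
 [ 0.3631 -0.3751  0.1469]]
c [ 0.4615 -0.3086  0.1469]
[np.float64(-3.4), np.float64(-93.0), np.float64(176.9), np.float64(87.2)]
top [[463, 210], [439, 253], [418, 281], [411, 283], [415, 206]]
[[ 0.5555 -0.3588  0.1469]
 [ 0.4473 -0.2982  0.1469]
 [ 0.378  -0.2464  0.1469]
 [ 0.3728 -0.2293  0.1469]
 [ 0.5635 -0.2402  0.1469]]
```

```bash
cat > e.py <<'E'
from h import *
zt=r.sense()['tool_pos'][2]-.0355+.006
def ed(img,n,chan,c,yaw,z,axis,sgn,half,span,win=.012,dbg=False):
    """mean sub-pixel edge offset (mm) from nominal centre c along local axis; steepest step of chan on lines through the edge"""
    g=cv2.imread(img).astype(float)
    f=(g[:,:,0]-g[:,:,2] if chan=='blue' else g.sum(2)/3).astype(np.float32)
    R=RZ(yaw);out=[]
    for t in np.linspace(*span,25):
        w=np.arange(-win,win,.0005);P=[]
        for d in w:
            l=np.zeros(3);l[axis]=sgn*(half+d);l[1-axis]=t;P.append(proj(n,np.r_[c,z]+R@l))
        P=np.float32(P);v=cv2.remap(f,P[:,0][None],P[:,1][None],1)[0]
        v=cv2.GaussianBlur(v[None],(0,0),2)[0];dv=np.diff(v)
        dv=np.clip(-dv,0,None);i=np.argmax(dv);s=slice(max(0,i-4),i+5);out.append((dv[s]*w[:-1][s]).sum()/max(dv[s].sum(),1e-6)+.00025)
    o=np.array(out)*1e3;print(f'{img[5:-4]} {n} {chan} axis{"xy"[axis]}{sgn:+d}: med {np.median(o):.2f} sd {o.std():.2f} slope deg {np.degrees(np.polyfit(np.linspace(*span,25)*1e3,o,1)[0]):.2f}')
    return np.median(o)
C=np.array([.4611,-.3065])
print('rim (half .102/.080, outward +)')
for n in('top','side'):
    for a,sg,h,sp in((0,1,.102,(-.05,.05)),(0,-1,.102,(-.05,.05)),(1,1,.08,(-.07,.07)),(1,-1,.08,(-.07,.07))): ed(f'pics/{n}0.png',n,'v',C,YC,.115,a,sg,h,sp)
Lc=np.array(r.sense()['tool_pos'])[:2]
print('lid about',Lc)
ed('pics/top6.png','top','blue',Lc,YC,zt,1,1,.075,(-.07,.07));ed('pics/top6.png','top','blue',Lc,YC,zt,0,1,.097,(0,.06))
ed('pics/side6.png','side','blue',Lc,YC,zt,0,1,.097,(-.05,.05));ed('pics/side6.png','side','blue',Lc,YC,zt,0,-1,.097,(-.05,.05))
ed('pics/side6.png','side','blue',Lc,YC,zt,1,1,.075,(-.08,-.03));ed('pics/side6.png','side','blue',Lc,YC,zt,1,-1,.075,(-.07,.07))
E
python3 e.py
```

```text
rim (half .102/.080, outward +)
top0 top v axisx+1: med 0.84 sd 0.40 slope deg -0.34
top0 top v axisx-1: med -0.68 sd 0.36 slope deg 0.40Traceback (most recent call last):
  File "e.py", line 20, in <module>
    for a,sg,h,sp in((0,1,.102,(-.05,.05)),(0,-1,.102,(-.05,.05)),(1,1,.08,(-.07,.07)),(1,-1,.08,(-.07,.07))): ed(f'pics/{n}0.png',n,'v',C,YC,.115,a,sg,h,sp)
                                                                                                               ~~^^^^^^^^^^^^^^^^^^^^^^^^^^^^^^^^^^^^^^^^^^^^
  File "e.py", line 11, in ed
    l=np.zeros(3);l[axis]=sgn*(half+d);l[1-axis]=t;P.append(proj(n,np.r_[c,z]+R@l))
                                                            ~~~~^^^^^^^^^^^^^^^^^^
  File "h.py", line 13, in proj
    c=eyes.calibration(n);T=c['world_to_cam'];v=c['K']@(T[:3,:3]@p+T[:3,3]);return v[:2]/v[2]
ValueError: time passes only in moves, steps and waits
```

```bash
sed -i 's/^def proj(n,p):/import functools\ncal=functools.lru_cache(None)(eyes.calibration)\ndef proj(n,p):/; s/^    c=eyes.calibration(n);T=c\[.world_to_cam.\];v=/    c=cal(n);T=c["world_to_cam"];v=/' h.py; python3 e.py
```

```text
rim (half .102/.080, outward +)
top0 top v axisx+1: med 0.84 sd 0.40 slope deg -0.34
top0 top v axisx-1: med -0.68 sd 0.36 slope deg 0.40
top0 top v axisy+1: med 1.78 sd 0.30 slope deg 0.04
top0 top v axisy-1: med -0.80 sd 0.41 slope deg -0.28
side0 side v axisx+1: med -1.76 sd 0.45 slope deg -0.35
side0 side v axisx-1: med 1.81 sd 0.26 slope deg 0.25
side0 side v axisy+1: med 0.74 sd 0.45 slope deg 0.31
side0 side v axisy-1: med -0.36 sd 0.26 slope deg -0.18
lid about [ 0.4632 -0.3054]
top6 top blue axisy+1: med -2.26 sd 0.29 slope deg -0.14
top6 top blue axisx+1: med -0.31 sd 0.33 slope deg 0.05
side6 side blue axisx+1: med -2.73 sd 0.21 slope deg 0.09
side6 side blue axisx-1: med 1.26 sd 0.14 slope deg -0.12
side6 side blue axisy+1: med -3.79 sd 0.23 slope deg 0.25
side6 side blue axisy-1: med 3.30 sd 0.28 slope deg 0.07
```

>>> {"op": "arm_command", "data": {"moves": [{"tx": 0.0014,"ty": 0.0028,"tz": 0,"rx": 0,"ry": 0,"rz": 0},{"tx": 0.0014,"ty": 0.0028,"tz": 0.004,"rx": 0,"ry": 0,"rz": 0},{"tx": 0.0014,"ty": 0.0028,"tz": 0.008,"rx": 0,"ry": 0,"rz": 0},{"tx": 0.0014,"ty": 0.0028,"tz": 0.011,"rx": 0,"ry": 0,"rz": 0},{"tx": 0.0014,"ty": 0.0028,"tz": 0.013,"rx": 0,"ry": 0,"rz": 0},{"tx": 0.0014,"ty": 0.0028,"tz": 0.013,"rx": 0,"ry": 0,"rz": 0},{"tx": 0.0014,"ty": 0.0028,"tz": 0.013,"rx": 0,"ry": 0,"rz": 0}]}}

```text
t: 15.1
tool_pos: [0.4614, -0.3022, 0.1631]
eef_rot: [[-0.998, 0.06, 0.001], [0.06, 0.998, -0.002], [-0.002, -0.002, -1.0]]
wrist_force: [-0.2, 0.1, -3.2]
opening: 0.174
grip_force: 59.1
```

>>> {"op": "arm_command", "data": {"moves": [{"tx": 0,"ty": 0,"tz": 0.0015,"rx": 0,"ry": 0,"rz": 0},{"tx": 0,"ty": 0,"tz": 0.003,"rx": 0,"ry": 0,"rz": 0},{"tx": 0,"ty": 0,"tz": 0.0045,"rx": 0,"ry": 0,"rz": 0},{"tx": 0,"ty": 0,"tz": 0.005,"rx": 0,"ry": 0,"rz": 0}]}}

```text
t: 15.5
tool_pos: [0.4613, -0.3021, 0.158]
eef_rot: [[-0.998, 0.06, 0.001], [0.06, 0.998, -0.002], [-0.001, -0.002, -1.0]]
wrist_force: [0.2, -0.3, -4.1]
opening: 0.174
grip_force: 59.1
```

```bash
python3 - <<'E'
from h import *
s=r.sense();print(s['wrist_force'],s['wrist_torque'],s['tool_pos']);rel(RZ(YC)@HND2LID,np.array([.4618,-.3025,.1505]))
E
```

```text
[ 0.2355 -0.3203 -4.1286] [ 0.01   -0.0289  0.015 ] [ 0.4613 -0.3021  0.158 ]
mm [-0.5135 -0.3163  7.4732] deg [-0.0983  0.0832  0.0807] | t 15.5
```

>>> {"op": "arm_command", "data": {"moves": [{"tx": 0,"ty": 0,"tz": 0.001,"rx": 0,"ry": 0,"rz": 0},{"tx": 0,"ty": 0,"tz": 0.002,"rx": 0,"ry": 0,"rz": 0},{"tx": 0,"ty": 0,"tz": 0.003,"rx": 0,"ry": 0,"rz": 0},{"tx": 0,"ty": 0,"tz": 0.004,"rx": 0,"ry": 0,"rz": 0},{"tx": 0,"ty": 0,"tz": 0.0045,"rx": 0,"ry": 0,"rz": 0},{"tx": 0,"ty": 0,"tz": 0.0045,"rx": 0,"ry": 0,"rz": 0}]}}

```text
t: 16.1
tool_pos: [0.4613, -0.3022, 0.1536]
eef_rot: [[-0.998, 0.06, 0.001], [0.06, 0.998, -0.002], [-0.002, -0.002, -1.0]]
wrist_force: [0.5, -0.0, -3.5]
opening: 0.179
grip_force: 59.1
```

>>> {"op": "arm_command", "data": {"moves": [{"tx": 0,"ty": 0,"tz": 0.0005,"rx": 0,"ry": 0,"rz": 0},{"tx": 0,"ty": 0,"tz": 0.001,"rx": 0,"ry": 0,"rz": 0},{"tx": 0,"ty": 0,"tz": 0.0015,"rx": 0,"ry": 0,"rz": 0},{"tx": 0,"ty": 0,"tz": 0.0015,"rx": 0,"ry": 0,"rz": 0}]}}

```text
t: 16.5
tool_pos: [0.4614, -0.3022, 0.1521]
eef_rot: [[-0.998, 0.06, 0.001], [0.06, 0.998, -0.002], [-0.002, -0.002, -1.0]]
wrist_force: [-0.1, 0.3, -4.0]
opening: 0.172
grip_force: 59.1
```

>>> {"op": "arm_command", "data": {"moves": [{"tx": 0,"ty": 0,"tz": 0.0005,"rx": 0,"ry": 0,"rz": 0},{"tx": 0,"ty": 0,"tz": 0.001,"rx": 0,"ry": 0,"rz": 0},{"tx": 0,"ty": 0,"tz": 0.0015,"rx": 0,"ry": 0,"rz": 0},{"tx": 0,"ty": 0,"tz": 0.0015,"rx": 0,"ry": 0,"rz": 0}]}}

```text
t: 16.9
tool_pos: [0.4615, -0.3023, 0.1509]
eef_rot: [[-0.998, 0.06, 0.002], [0.06, 0.998, -0.002], [-0.002, -0.002, -1.0]]
wrist_force: [0.6, -0.5, -1.5]
opening: 0.174
grip_force: 59.3
```

>>> {"op": "arm_command", "data": {"moves": [{"tx": 0,"ty": 0,"tz": 0.0005,"rx": 0,"ry": 0,"rz": 0},{"tx": 0,"ty": 0,"tz": 0.001,"rx": 0,"ry": 0,"rz": 0},{"tx": 0,"ty": 0,"tz": 0.001,"rx": 0,"ry": 0,"rz": 0}]}}

```text
t: 17.2
tool_pos: [0.4616, -0.3025, 0.1505]
eef_rot: [[-0.998, 0.06, 0.002], [0.06, 0.998, -0.003], [-0.003, -0.002, -1.0]]
wrist_force: [-1.9, -1.4, 4.8]
opening: 0.176
grip_force: 60.2
```

Contact comes at the expected height, so I release and rise.

>>> {"op": "arm_command", "data": {"moves": [{"tx": 0,"ty": 0,"tz": 0,"rx": 0,"ry": 0,"rz": 0},{"tx": 0,"ty": 0,"tz": 0,"rx": 0,"ry": 0,"rz": 0},{"tx": 0,"ty": 0,"tz": 0,"rx": 0,"ry": 0,"rz": 0},{"tx": 0,"ty": 0,"tz": 0,"rx": 0,"ry": 0,"rz": 0},{"tx": 0,"ty": 0,"tz": 0,"rx": 0,"ry": 0,"rz": 0},{"tx": 0,"ty": 0,"tz": 0,"rx": 0,"ry": 0,"rz": 0}], "claw": 0.05}}

```text
t: 17.8
tool_pos: [0.4614, -0.3022, 0.1496]
eef_rot: [[-0.998, 0.06, 0.001], [0.06, 0.998, -0.002], [-0.002, -0.002, -1.0]]
wrist_force: [0.0, 0.3, 0.6]
opening: 0.588
grip_force: 0.0
```

>>> {"op": "arm_command", "data": {"moves": [{"tx": 0,"ty": 0,"tz": -0.01,"rx": 0,"ry": 0,"rz": 0},{"tx": 0,"ty": 0,"tz": -0.03,"rx": 0,"ry": 0,"rz": 0},{"tx": 0,"ty": 0,"tz": -0.06,"rx": 0,"ry": 0,"rz": 0},{"tx": 0,"ty": 0,"tz": -0.1,"rx": 0,"ry": 0,"rz": 0},{"tx": 0,"ty": 0,"tz": -0.13,"rx": 0,"ry": 0,"rz": 0},{"tx": 0,"ty": 0,"tz": -0.15,"rx": 0,"ry": 0,"rz": 0},{"tx": 0,"ty": 0,"tz": -0.15,"rx": 0,"ry": 0,"rz": 0},{"tx": 0,"ty": 0,"tz": -0.15,"rx": 0,"ry": 0,"rz": 0}]}}

```text
t: 18.6
tool_pos: [0.4613, -0.302, 0.3001]
eef_rot: [[-0.998, 0.06, 0.003], [0.06, 0.998, -0.003], [-0.003, -0.002, -1.0]]
wrist_force: [0.5, 0.4, -0.4]
opening: 0.586
grip_force: 0.0
```

```bash
cat > v.py <<'E'
import re
src=open('e.py').read().split('C=np.array')[0];exec(src)
s=r.sense();print(s['t'],s['tool_pos'],s['wrist_force'])
for n in('top','side'): cv2.imwrite(f'pics/{n}7.png',eyes.get_image(n)[:,:,::-1])
C=np.array([.4611,-.3065]);z=.121
for n in('top','side'):
    for a,sg,h,sp in((0,1,.097,(0,.06)),(0,-1,.097,(-.05,.05)),(1,1,.075,(-.07,.07)),(1,-1,.075,(-.07,.07))): ed(f'pics/{n}7.png',n,'blue',C,YC,z,a,sg,h,sp)
E
python3 v.py
```

```text
18.6 [ 0.4613 -0.302   0.3001] [ 0.5064  0.3964 -0.354 ]
top7 top blue axisx+1: med -0.78 sd 0.26 slope deg 0.00
top7 top blue axisx-1: med -0.62 sd 6.60 slope deg -2.71
top7 top blue axisy+1: med 1.80 sd 0.26 slope deg -0.05
top7 top blue axisy-1: med -1.53 sd 6.02 slope deg 0.12
side7 side blue axisx+1: med -2.17 sd 0.03 slope deg -0.02
side7 side blue axisx-1: med 1.07 sd 0.19 slope deg -0.01
side7 side blue axisy+1: med 1.25 sd 0.22 slope deg -0.02
side7 side blue axisy-1: med -0.77 sd 0.30 slope deg 0.12
```

The lid's edges match the rim within about 1.5 mm in both views, at seat height and square. Handing in.

```bash
python3 -c "
from bench import workorder
print(workorder.finish_job())"
```

```text
the job is handed in; nothing more can be done
None
```

The job is handed in at about 18.6 s: the lid went from the rack to the stand, then by its handle onto the cleaner. Both cameras showed it square and within about 1.5 mm of the rim's centre at seat height; `finish_job` gave no verdict.

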